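# Find the filled bottle in the dry block and hold it on its side for a leak check

## Robot

A 6-joint arm with a two-finger parallel gripper is mounted at the origin on the work surface. World frame = base frame: x ahead of the robot, y to its left, z up, the work surface at z = 0. Lengths are in mm, angles in rad, forces in N, time in s.
With the tool pointing down it reaches from about 350 to 875 mm from the base axis. Payload 4.2 kg.
Tool frame: the origin (TCP) lies at the very end of the fingers, on their centre line; the grasp point (between the pads) lies arm.hold_point_z behind it (arm.hold_point_z is the distance from the TCP to the grasp point, in mm); y points along the fingers, x is the direction in which the jaws open and shut, and the axes are right-handed (so a half turn about y gives the same grasp; the last joint's range is limited). The gripper opens to 85 mm and grips with 20 to 120 N. Pads are 22 mm wide; open, the fingers measure 114 mm over their backs; the gripper's body (76 mm by 85 mm) begins 54 mm behind the grasp point. The pads swing forward as they close: fully open they stand 13 mm farther back than shut.
Start: joints at [1.369, 0.385, 0.008, 0, -1.194, -0.259], TCP at [277.882, 559.804, 231.312] pointing down, gripper open.
Joint ranges: [-3.14, 3.14], [-1.21, 2.06], [-1.07, 1.41], [-3.16, 2.05], [-2.99, -0.16], [-3.1, 3.1]. Speed limits (rad/s): [2.79, 2.79, 3.14, 3.14, 3.14, 3.14].

## Interface

Orientations are given as a unit quaternion [x, y, z, w].
In Python, from bench import arm gives the robot as it stands.
- The arm moves only by the shell command python3 -m creep 'ROWS'. ROWS is JSON, a list of rows, each a list of 3 entries, a list of its own where there are three numbers: the shift along the world's x, y, z in mm, then the turn, a rotation vector about the world's x, y, z in rad, then the gripper command: -1 is shut, 1 is fully open, values between are in proportion. In form: [[[dx, dy, dz], [wx, wy, wz], jaw], ...]. A call has 1 to 12 rows; each row is the pose to reach, as a shift and turn from the pose commanded when the call began; what a row does not reach only later rows make up. A row lasts 1/12 s, in which the tool goes at most 41.7 mm and 7.16 degrees, less where a joint would pass 70% of its speed; a pose out of reach is approached as far as the arm can. A call with a gripper value outside its range is refused whole. The fingers move at their own pace and stop on an object; the grip force is fixed at half the most. Time passes only in rows, so rows that repeat a pose let the fingers close. It gives the time, the measured TCP pose, the force and the opening at its end, in the units of the state.
- arm.read_state(): the state, without advancing time (a new reading comes with each control period).
- arm.get_image(name): name is "scene" or "top"; returns (picture, depth): 400x640x3 uint8, red, green, blue; 400x640 float32, mm along the optical axis (not along the pixel's ray), 0 where there is no reading.
- arm.camera_params(name): a dict with "camera_matrix" (3x3 intrinsics, pixels), "extrinsics" (4x4, takes a point from world to camera coordinates). Camera axes: x right, y down, z forward; pixel columns grow to the right and rows downward; lengths in mm; the calibration is good to about 2 mm. A picture is of the moment at which its call begins. camera_params takes no time and is no camera call.
- arm.job_done(): hands the job in, once; it reports no verdict.
The state is a dict: "clock": time; "joints": joint angles; "joint_vel": joint speeds; "joint_efforts": joint torques, N m; "position": TCP position; "ee_rot": TCP orientation; "contact_force": force on the tool from outside, world axes, zero at the start; "wrist_torque": the same for the moment, N m; "gripper_width": finger opening in mm.
Only numpy, scipy, OpenCV 4.12 (cv2) and the standard library are available. Lean on these libraries where they do the work, as an engineer would, in place of code of your own. Each camera call takes 0.05 s, during which the arm holds its last target.

## Task

Three identical opaque brown bottles stand warming in the dry-block heater, but only one of them is filled: find it by its weight, draw it out and lay it over in the air, held level on its side above the middle of the steel spill tray, at least 15 cm above the bench, so that we can watch its cap for leaks. Leave the two empty bottles standing fully home in the heater's bores and do not disturb the other things. Finish while still holding the filled bottle there, steady and touching nothing but the gripper.

Things in the scene. Friction and masses are not known exactly. Their poses are not given: they have to be found in the camera images.
- bottle_1: One of three look-alike opaque brown bottles, white screw cap up, in a heater bore. Filled one 190-240 g, empties 32-42 g. 108 mm tall: straight body 54 mm in diameter up to 78 mm above the base, 10 mm shoulder, cap 40 mm in diameter. Rigid; cap fixed. Origin on the axis at mid-height, 54 mm above the base (124 mm above the bench when seated); z along the axis to the cap.
- bottle_2: One of three look-alike opaque brown bottles, white screw cap up, in a heater bore. Filled one 190-240 g, empties 32-42 g. 108 mm tall: straight body 54 mm in diameter up to 78 mm above the base, 10 mm shoulder, cap 40 mm in diameter. Rigid; cap fixed. Origin on the axis at mid-height, 54 mm above the base (124 mm above the bench when seated); z along the axis to the cap.
- bottle_3: One of three look-alike opaque brown bottles, white screw cap up, in a heater bore. Filled one 190-240 g, empties 32-42 g. 108 mm tall: straight body 54 mm in diameter up to 78 mm above the base, 10 mm shoulder, cap 40 mm in diameter. Rigid; cap fixed. Origin on the axis at mid-height, 54 mm above the base (124 mm above the bench when seated); z along the axis to the cap.
- heater: Dry-block heater, fixed, left or right: cream housing 245 (x) by 310 (y) mm, sloping panel out to x +175, aluminium block top 100 mm above the bench. Six bores 60 mm wide, 30 deep (floor 70 mm above the bench) at x -50, +50, y -90, 0, +90: three bottles and a jar, any places. Free between neighbouring bottles: 46 mm along x, 36 along y. Origin on the bench under the block centre, z up.
- tray: Empty shallow spill tray of steel, fixed, 280 mm (x) by 230 mm (y), rim 22 mm high. Origin at the centre of its underside, on the bench.
- jar: Bystander: squat white plastic jar with a grey lid, 60 mm tall, 53 mm in diameter, standing in one of the heater's bores (its lid 130 mm above the bench). Origin at the centre of its underside.
- marker: Bystander: grey marker pen with a black cap, 140 mm long, 15 mm thick, lying on the bench along its x axis. Origin under its middle.
- tube_rack: Bystander: clear plastic rack of small tubes, 110 mm (x) by 210 mm (y), about 51 mm high, at the far edge. Origin at the centre of its underside.
- tip_box: Bystander: grey box with a clear lid, 85 mm (x) by 120 mm (y), 76 mm high, on the left. Origin at the centre of its underside.
- wash_bottle: Bystander: white wash bottle, 60 mm in diameter, 200 mm high with its spout, on the right. Origin at the centre of its underside.
- beaker: Bystander: empty glass beaker, 68 mm in diameter, 90 mm high, on the left. Origin at the centre of its underside.
- timer: Bystander: small white bench timer, 50 mm (x) by 70 mm (y), 26 mm high, at the far edge. Origin at the centre of its underside.

How it is judged:
By the outcome, as a careful person would: the job done as asked, in the order asked, and still so for the second after the job is handed in, while the arm keeps its last pose, push and grip.
It also fails if it takes over 72 s, if anything falls off the work surface, if the arm or the gripper's body presses on something with over 40 N, if the wrist force passes 120 N, or if a joint passes its speed limit or range.

## Working session

There is one attempt and no reset: what is moved stays moved. The work goes in short steps, Python scripts to look and compute and a shell command to move; the robot and the scene stay as the last step left them, time stands still between calls to the robot, and variables do not carry over. Pictures are saved under pics/ and viewed, and the job is handed in when it is done.

```bash
mkdir -p pics; ls; cat > h.py <<'E'
from bench import arm
import numpy as np, cv2, json
def snap(n,tag):
    im,d=arm.get_image(n); cv2.imwrite(f'pics/{tag}.png',im[:,:,::-1]); np.save(f'pics/{tag}.npy',d); return im,d
def world(n,d,u,v):
    p=arm.camera_params(n);K=np.array(p['camera_matrix']);T=np.linalg.inv(np.array(p['extrinsics']))
    z=d[v,u]; c=np.array([(u-K[0,2])/K[0,0]*z,(v-K[1,2])/K[1,1]*z,z,1]); return (T@c)[:3]
E
python3 - <<'E'
from h import *
snap('scene','s0');snap('top','t0')
for k,v in arm.read_state().items(): print(k,np.round(v,3))
print(arm.hold_point_z)
for n in('scene','top'):
    p=arm.camera_params(n);print(np.round(p['camera_matrix'],1).tolist(),np.round(p['extrinsics'],3).tolist())
E
```

```text
pics
clock 0.1
joints [ 1.369  0.385  0.007 -0.    -1.194 -0.259]
joint_vel [-0.001 -0.     0.004  0.001  0.001  0.003]
joint_efforts [-1.0000e-03 -3.9332e+01  1.8893e+01  4.1980e+00 -3.0000e-03  0.0000e+00]
position [277.688 559.354 230.339]
ee_rot [ 0.373 -0.601  0.601 -0.372]
contact_force [-0.626 -0.232 -0.167]
wrist_torque [-0.035 -0.016 -0.023]
gripper_width 85.406
18.700000000000003
[[412.6, 0.0, 308.6], [0.0, 412.6, 197.0], [0.0, 0.0, 1.0]] [[0.175, 0.984, -0.017, -122.333], [0.697, -0.136, -0.704, -322.01], [-0.695, 0.112, -0.71, 1668.562], [0.0, 0.0, 0.0, 1.0]]
[[411.3, 0.0, 316.8], [0.0, 411.3, 200.6], [0.0, 0.0, 1.0]] [[0.007, -1.0, 0.004, -15.82], [-0.984, -0.007, -0.177, 601.901], [0.177, -0.003, -0.984, 1244.167], [0.0, 0.0, 0.0, 1.0]]
```

View pics/s0.png

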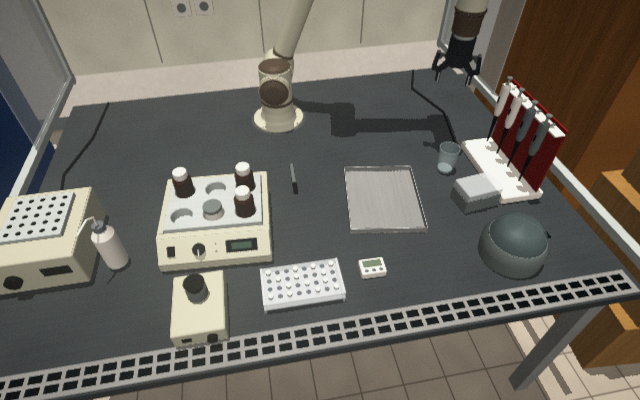

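View pics/t0.png

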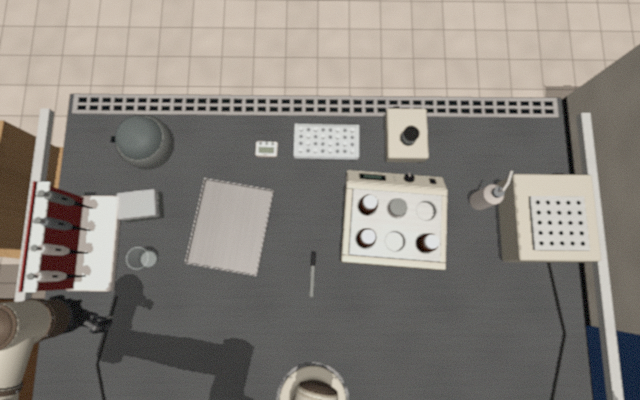

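```bash
python3 - <<'E'
from h import *
a=cv2.imread('pics/t0.png')
c=cv2.resize(a[160:280,330:460],None,fx=6,fy=6,interpolation=cv2.INTER_CUBIC)[:600]
c=cv2.resize(a[165:275,335:455],None,fx=5,fy=5,interpolation=cv2.INTER_CUBIC);cv2.imwrite('pics/t0c.png',c)
c=cv2.resize(a[170:285,175:285],None,fx=5,fy=5,interpolation=cv2.INTER_CUBIC);cv2.imwrite('pics/t0d.png',c)
a=cv2.imread('pics/s0.png')
c=cv2.resize(a[150:280,150:290],None,fx=4.5,fy=4.5,interpolation=cv2.INTER_CUBIC);cv2.imwrite('pics/s0c.png',c)
from scipy.spatial.transform import Rotation as R
print(R.from_quat(arm.read_state()['ee_rot']).as_matrix().round(3))
# 3D map of caps
d=np.load('pics/t0.npy');p=arm.camera_params('top');K=np.array(p['camera_matrix']);T=np.linalg.inv(p['extrinsics'])
v,u=np.mgrid[:400,:640];P=np.stack([(u-K[0,2])/K[0,0]*d,(v-K[1,2])/K[1,1]*d,d,np.ones_like(d)],-1)@T.T
reg=np.zeros_like(d,bool);reg[165:275,335:455]=1
m=(reg&(P[...,2]>165)&(P[...,2]<190)).astype(np.uint8)
n,l,s,c=cv2.connectedComponentsWithStats(m)
for i in range(1,n):
    q=P[l==i][:,:3]
    if len(q)>20: print('cap',c[i],len(q),np.median(q,0).round(1),((q.min(0)+q.max(0))/2).round(1),np.ptp(q,axis=0).round(1))
m=(reg&(P[...,2]>120)&(P[...,2]<140)).astype(np.uint8);n,l,s,c=cv2.connectedComponentsWithStats(m)
for i in range(1,n):
    q=P[l==i][:,:3]
    if len(q)>20: print('jar?',c[i],len(q),q.mean(0).round(1))
m=reg&(P[...,2]>90)&(P[...,2]<108);q=P[m][:,:3];print('top',q.min(0),q.max(0), np.median(q[:,2]))
reg[:]=0;reg[165:290,175:285]=1
m=reg&(P[...,2]>14)&(P[...,2]<40);q=P[m][:,:3];print('tray',len(q),cv2.minAreaRect(q[:,:2].astype(np.float32)))
np.save('pics/P.npy',P)
E
```

```text
[[-0.445 -0.001  0.896]
 [-0.896 -0.002 -0.445]
 [ 0.002 -1.     0.   ]]
cap [369.55625 201.28125] 160 [ 579.3 -162.6  177.3] [ 578.6 -161.5  174.3] [38.1 37.5 16.3]
cap [367.57317073 236.04878049] 164 [ 479.7 -155.5  177.1] [ 480.4 -154.5  176. ] [39.9 37.5 13.7]
cap [431.23563218 241.07471264] 174 [ 466.9 -332.6  177.2] [ 467.1 -333.6  175. ] [39.5 38.2 18.3]
jar? [397.616 206.416] 250 [ 572.6 -251.   129.2]
jar? [362.5        208.90909091] 22 [ 564.3 -146.8  129.3]
jar? [419.85714286 243.53571429] 28 [ 463.2 -312.5  130.6]
top [ 390.94649413 -409.26519285   90.00533756] [657.62176097 -87.73796973 107.85580014] 98.75835977093152
tray 379 ((525.1988525390625, 268.827880859375), (231.3999786376953, 280.29888916015625), 80.45075225830078)
```

View pics/t0c.png

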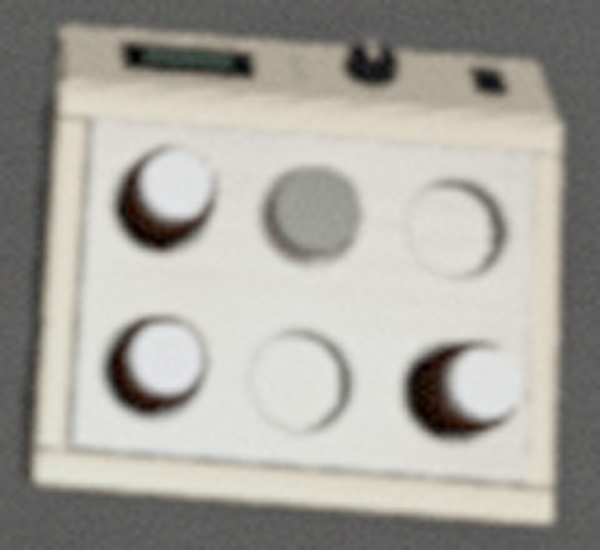

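View pics/t0d.png

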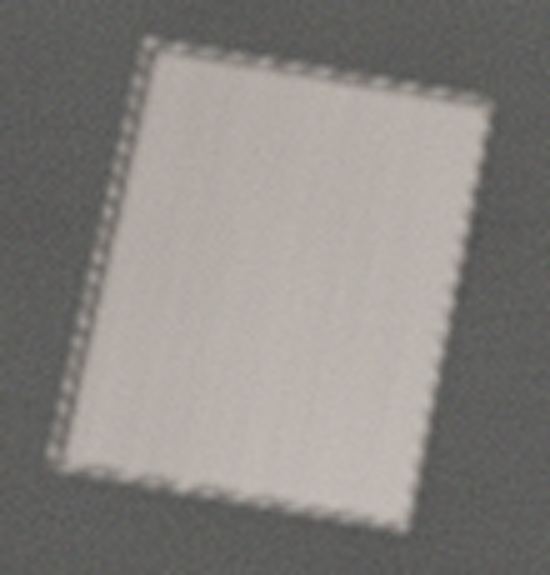

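View pics/s0c.png

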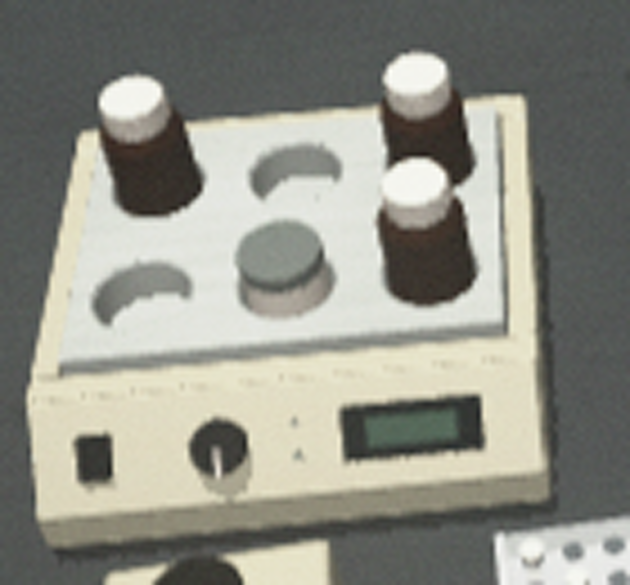

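The top view shows caps at about px (369,201), (367,236) and (431,241). These convert to world A (579,-163), B (480,-155) and C (467,-333), all at z≈177, which matches the expected 178. The spacings of 100 and 178 mm fit the bores with a heater yaw of about -4°. The jar is at (573,-251), and the tray centre is (525,269) at 231×280 mm. I'll start with B and close the jaws along the heater's y axis.

```bash
python3 -m creep '[[[20,-40,5],[0,0,0.03],1],[[40,-80,10],[0,0,0.06],1],[[55,-120,15],[0,0,0.1],1],[[70,-160,20],[0,0,0.13],1],[[85,-200,20],[0,0,0.16],1],[[100,-240,20],[0,0,0.2],1],[[110,-280,20],[0,0,0.2],1],[[120,-320,20],[0,0,0.2],1],[[130,-360,20],[0,0,0.2],1],[[130,-360,20],[0,0,0.2],1],[[130,-360,20],[0,0,0.2],1],[[130,-360,20],[0,0,0.2],1]]'
python3 - <<'E'
from h import *
s=arm.read_state();print(s['joints'],s['position'],s['ee_rot'])
E
```

```text
clock: 1.1
position: [408.0, 199.5, 251.3]
ee_rot: [-0.43, 0.561, -0.561, 0.43]
contact_force: [0.7, 0.4, 0.4]
gripper_width: 85.1
[ 8.14199314e-01  7.31241027e-02 -3.54654840e-01 -1.81350722e-04
 -1.14274302e+00  4.94345177e-01] [407.99926902 199.48475115 251.27990735] [-0.43022482  0.56117212 -0.56102604  0.43039777]
```

```bash
python3 -m creep '[[[10,-40,0],[0,0,0.03],1],[[20,-80,0],[0,0,0.06],1],[[28,-120,0],[0,0,0.09],1],[[36,-160,0],[0,0,0.12],1],[[44,-200,0],[0,0,0.15],1],[[52,-240,0],[0,0,0.17],1],[[60,-280,0],[0,0,0.19],1],[[66,-320,0],[0,0,0.19],1],[[72,-345,0],[0,0,0.19],1],[[72,-355,0],[0,0,0.19],1],[[72,-355,-10],[0,0,0.19],1],[[72,-355,-20],[0,0,0.19],1]]'
python3 - <<'E'
from h import *
from scipy.spatial.transform import Rotation as R
s=arm.read_state();print(s['joints'],s['position'],s['contact_force']);print(R.from_quat(s['ee_rot']).as_matrix().round(3))
im,d=snap('scene','s1')
cv2.imwrite('pics/s1c.png',cv2.resize(im[60:270,140:360,::-1],None,fx=3,fy=2.8,interpolation=cv2.INTER_CUBIC)[:,:])
E
```

```text
clock: 2.1
position: [480.4, -154.3, 230.4]
ee_rot: [-0.482, 0.517, -0.517, 0.482]
contact_force: [0.1, 0.2, -0.4]
gripper_width: 85.4
[ 1.11990714e-02  1.79897405e-01 -2.82455907e-01 -6.20046968e-04
 -1.10806728e+00  1.48935259e+00] [ 480.41539789 -154.26437289  230.44882366] [ 0.08128576  0.2242021  -0.35056142]
[[-0.07   0.     0.998]
 [-0.998  0.001 -0.07 ]
 [-0.001 -1.     0.   ]]
```

View pics/s1c.png

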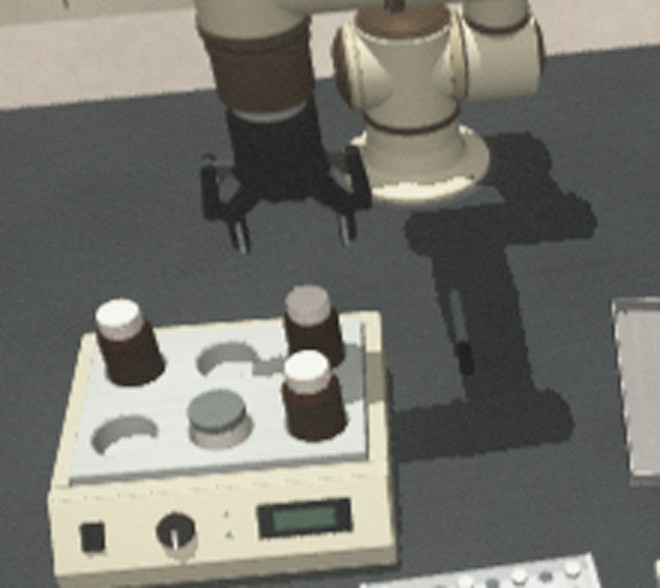

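```bash
python3 -m creep '[[[0,-1,-25],[0,0,0],1],[[0,-1,-50],[0,0,0],1],[[0,-1,-75],[0,0,0],1],[[0,-1,-95],[0,0,0],1],[[0,-1,-108],[0,0,0],1],[[0,-1,-115],[0,0,0],1],[[0,-1,-115],[0,0,0],1],[[0,-1,-115],[0,0,0],1]]'
python3 - <<'E'
from h import *
s=arm.read_state();print(s['position'],s['contact_force'])
im,d=snap('scene','s2')
cv2.imwrite('pics/s2c.png',cv2.resize(im[60:270,140:360,::-1],None,fx=3,fy=2.8,interpolation=cv2.INTER_CUBIC)[:,:])
E
```

```text
clock: 2.82
position: [480.2, -155.3, 116.5]
ee_rot: [0.483, -0.517, 0.517, -0.482]
contact_force: [0.4, -0.4, -0.8]
gripper_width: 84.9
[ 480.20397494 -155.29381426  116.49438718] [ 0.43768699 -0.40585207 -0.75439208]
```

View pics/s2c.png

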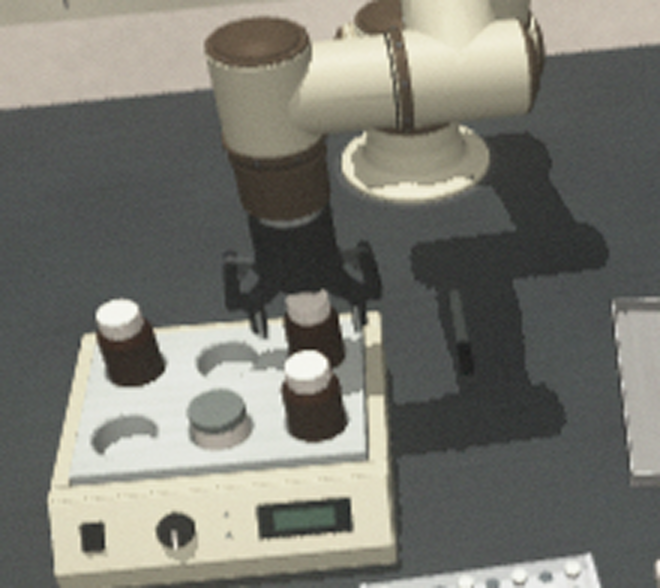

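```bash
python3 -m creep '[[[0,0,0],[0,0,0],-1],[[0,0,0],[0,0,0],-1],[[0,0,0],[0,0,0],-1],[[0,0,0],[0,0,0],-1],[[0,0,0],[0,0,0],-1],[[0,0,0],[0,0,0],-1],[[0,0,0],[0,0,0],-1],[[0,0,0],[0,0,0],-1],[[0,0,0],[0,0,0],-1],[[0,0,0],[0,0,0],-1]]'; python3 -m creep '[[[0,0,2],[0,0,0],-1],[[0,0,4],[0,0,0],-1],[[0,0,6],[0,0,0],-1],[[0,0,8],[0,0,0],-1],[[0,0,10],[0,0,0],-1],[[0,0,10],[0,0,0],-1],[[0,0,10],[0,0,0],-1],[[0,0,10],[0,0,0],-1],[[0,0,10],[0,0,0],-1],[[0,0,10],[0,0,0],-1]]'
python3 - <<'E'
from h import *
for i in range(4): 
  im,d=arm.get_image('scene'); s=arm.read_state();print(s['position'],s['contact_force'],s['joint_efforts'][1:3])
cv2.imwrite('pics/s3c.png',cv2.resize(im[60:270,140:360,::-1],None,fx=3,fy=2.8,interpolation=cv2.INTER_CUBIC)[:,:])
E
```

```text
clock: 3.7
position: [480.8, -156.2, 117.5]
ee_rot: [0.481, -0.517, 0.518, -0.483]
contact_force: [-1.2, 2.3, 7.1]
gripper_width: 52.5
clock: 4.53
position: [479.8, -156.2, 126.2]
ee_rot: [-0.482, 0.517, -0.517, 0.482]
contact_force: [0.6, 0.5, -2.8]
gripper_width: 52.8
[ 479.81105545 -156.18988784  126.22351976] [ 0.16704853  0.65371677 -1.43454057] [-31.74573541  15.90427995]
[ 479.86454442 -156.1844597   126.23556096] [ 0.73197452  0.65959267 -2.3987959 ] [-31.73946619  15.90389013]
[ 479.85679647 -156.18710446  126.25365645] [ 0.13317853 -0.50199529 -1.70754162] [-31.73507452  15.90451777]
[ 479.86054306 -156.1799621   126.26758498] [-0.66874185  0.46327005 -2.87155756] [-31.73205256  15.90559602]
```

View pics/s3c.png

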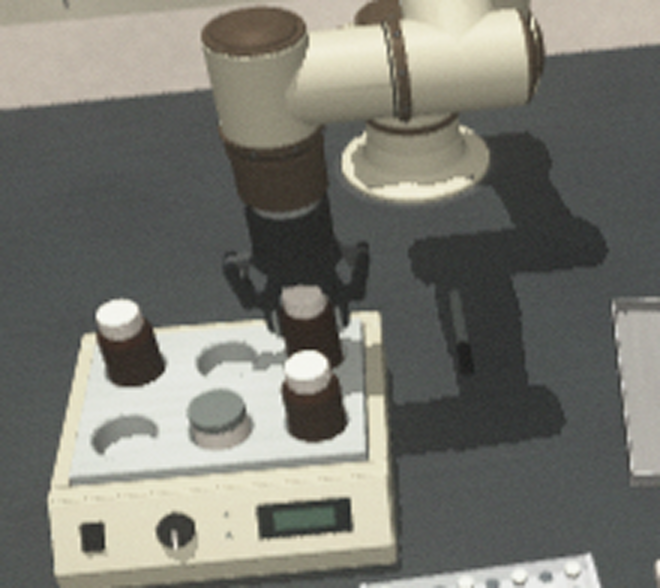

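```bash
python3 -m creep '[[[0,0,3],[0,0,0],-1],[[0,0,6],[0,0,0],-1],[[0,0,9],[0,0,0],-1],[[0,0,9],[0,0,0],-1],[[0,0,9],[0,0,0],-1],[[0,0,9],[0,0,0],-1],[[0,0,9],[0,0,0],-1]]'
python3 - <<'E'
from h import *
F=[]
for i in range(12): 
  arm.get_image('top'); s=arm.read_state();F.append([*s['contact_force'],*s['wrist_torque']])
F=np.array(F);print(s['position'],F.mean(0).round(3),F.std(0).round(3))
E
```

```text
clock: 5.32
position: [479.8, -156.2, 135.2]
ee_rot: [-0.482, 0.517, -0.517, 0.482]
contact_force: [0.0, -0.2, -2.3]
gripper_width: 52.7
[ 479.84424292 -156.19867334  135.29295685] [-1.780e-01 -1.300e-01 -2.153e+00 -2.500e-02  2.000e-03 -1.200e-02] [0.476 0.445 0.455 0.032 0.039 0.041]
```

B weighs about 2.15 N (219 g), and the reading is the same at two heights with no side load. That puts it in the filled range (190–240 g), so I'll draw it out.

```bash
python3 -m creep '[[[0,0,10],[0,0,0],-1],[[0,0,25],[0,0,0],-1],[[0,0,45],[0,0,0],-1],[[0,0,65],[0,0,0],-1],[[0,0,85],[0,0,0],-1],[[0,0,105],[0,0,0],-1],[[0,0,125],[0,0,0],-1],[[0,0,145],[0,0,0],-1],[[0,0,158],[0,0,0],-1],[[0,0,165],[0,0,0],-1],[[0,0,165],[0,0,0],-1]]'; python3 -m creep '[[[5,15,0],[0,0,0],-1],[[5,40,0],[0,0,0],-1],[[10,70,0],[0,0,0],-1],[[10,100,0],[0,0,0],-1],[[15,130,0],[0,0,0],-1],[[20,160,0],[0,0,0],-1],[[20,190,0],[0,0,0],-1],[[20,220,0],[0,0,0],-1],[[20,250,0],[0,0,0],-1],[[20,275,0],[0,0,0],-1],[[20,285,0],[0,0,0],-1],[[20,285,0],[0,0,0],-1]]'
python3 - <<'E'
from h import *
s=arm.read_state();print(s['joints'],s['position'],s['contact_force'])
im,d=snap('scene','s4')
E
```

```text
clock: 6.83
position: [480.5, -156.3, 302.5]
ee_rot: [0.481, -0.516, 0.518, -0.483]
contact_force: [0.1, 1.1, -2.4]
gripper_width: 52.6
clock: 7.83
position: [499.4, 130.5, 299.0]
ee_rot: [-0.483, 0.517, -0.516, 0.482]
contact_force: [-0.1, -0.2, -1.5]
gripper_width: 52.7
[ 5.70076011e-01  1.55985834e-01 -1.37089109e-01 -5.43377036e-04
 -1.28002843e+00  9.32940968e-01] [499.39691403 130.51759196 299.00224325] [-0.07015587 -0.16762909 -1.49864452]
```

View pics/s4.png

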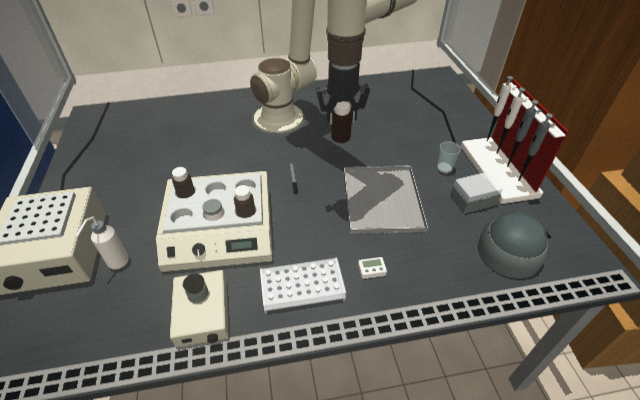

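Bottle B is in the gripper, clear of everything at about px (341,128). The other two bottles are still seated. Next I'll tilt it in stages and watch the joints.

```bash
python3 -m creep '[[[0,5,0],[0.05,-0.004,0],-1],[[0,15,0],[0.12,-0.008,0],-1],[[2,25,0],[0.2,-0.014,0],-1],[[4,35,0],[0.28,-0.02,0],-1],[[6,45,0],[0.36,-0.025,0],-1],[[8,55,0],[0.44,-0.031,0],-1],[[10,65,0],[0.52,-0.036,0],-1],[[10,70,0],[0.58,-0.041,0],-1],[[10,70,0],[0.6,-0.042,0],-1],[[10,70,0],[0.6,-0.042,0],-1]]'
python3 - <<'E'
from h import *
s=arm.read_state();print(s['joints'],s['position'],s['contact_force'])
E
```

```text
clock: 8.72
position: [509.9, 196.5, 299.4]
ee_rot: [-0.307, 0.638, -0.352, 0.612]
contact_force: [-0.6, 0.1, -2.3]
gripper_width: 52.6
[ 0.32570269  0.15345175 -0.05081694 -0.59831215 -1.1802505   1.35184208] [509.88636794 196.493493   299.43969118] [-0.60149537  0.14822538 -2.33227821]
```

```bash
python3 -m creep '[[[2,5,0],[0.05,-0.004,0],-1],[[4,12,0],[0.13,-0.009,0],-1],[[6,20,0],[0.22,-0.015,0],-1],[[8,30,0],[0.31,-0.022,0],-1],[[10,40,-5],[0.4,-0.028,0],-1],[[12,50,-10],[0.49,-0.034,0],-1],[[14,60,-15],[0.58,-0.041,0],-1],[[16,68,-20],[0.67,-0.047,0],-1],[[16,75,-25],[0.76,-0.053,0],-1],[[16,75,-25],[0.85,-0.06,0],-1],[[16,75,-25],[0.94,-0.066,0],-1],[[16,75,-25],[0.969,-0.068,0],-1]]'
cat > chk.py <<'E'
from h import *
from scipy.spatial.transform import Rotation as R
F=[]
for i in range(3): snap('scene' if i%2 else 'top','c%d'%i);s=arm.read_state();F.append(s['contact_force'])
print(s['clock'],np.round(s['joints'],3),s['position'],np.mean(F,0),s['gripper_width']);print(R.from_quat(s['ee_rot']).as_matrix().round(3))
E
sed -i "s/'c%d'%i/'c%d_%d'%(int(arm.read_state()['clock']*100),i)/" chk.py; python3 chk.py; ls pics
```

```text
clock: 9.72
position: [525.6, 272.6, 271.6]
ee_rot: [0.025, 0.709, -0.024, 0.704]
contact_force: [-0.0, 0.1, -2.6]
gripper_width: 52.5
9.8667 [-0.05   0.494 -0.159 -1.582 -1.555  2.222] [526.07934342 273.47816256 274.40743952] [ 0.12593536 -0.26245694 -2.22011379] 52.48415013226282
[[-0.002  0.069  0.998]
 [-0.001  0.998 -0.069]
 [-1.    -0.001 -0.002]]
P.npy
c971_0.npy
c971_0.png
c976_1.npy
c976_1.png
c981_2.npy
c981_2.png
s0.npy
s0.png
s0c.png
s1.npy
s1.png
s1c.png
s2.npy
s2.png
s2c.png
s3c.png
s4.npy
s4.png
t0.npy
t0.png
t0c.png
t0d.png
```

```bash
python3 - <<'E'
import cv2
a=cv2.imread('pics/c976_1.png');cv2.imwrite('pics/e1.png',cv2.resize(a[40:250,270:480],None,fx=2.8,fy=2.8,interpolation=2))
a=cv2.imread('pics/c981_2.png');cv2.imwrite('pics/e2.png',cv2.resize(a[120:330,170:460],None,fx=2.7,fy=2.7,interpolation=2))
E
```

```text
(no output)
```

View pics/c976_1.png

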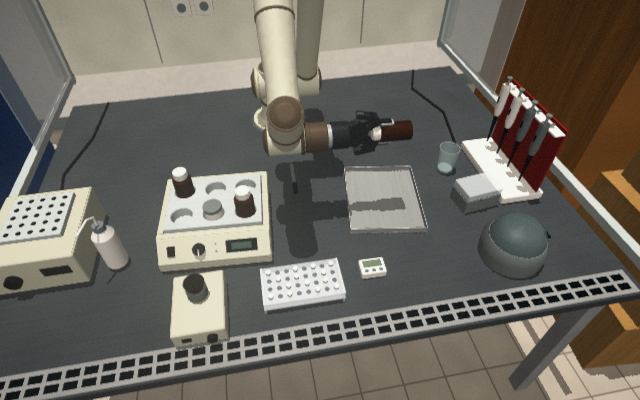

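View pics/e1.png

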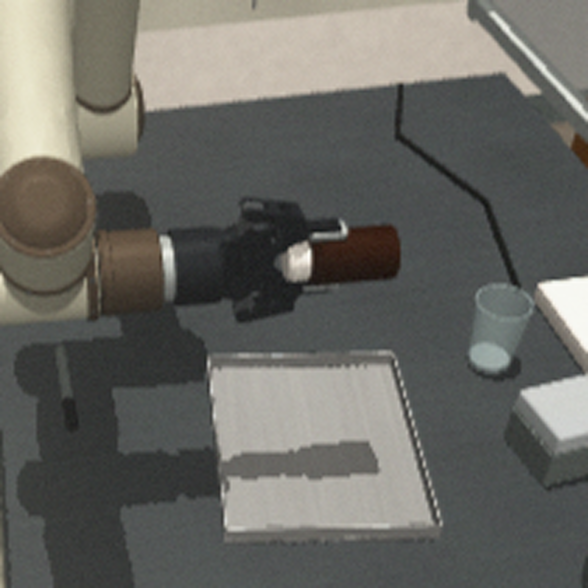

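View pics/e2.png

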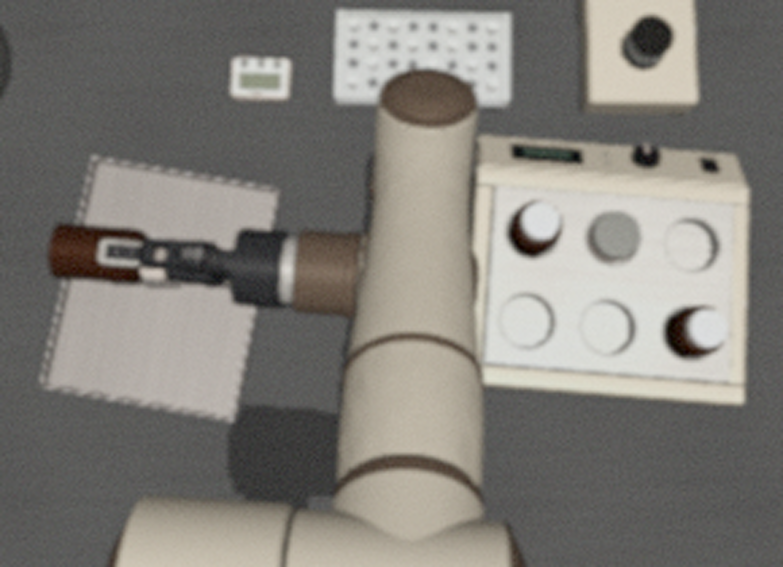

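```bash
cat > loc.py <<'E'
from h import *
import sys
def run(n,tag):
    a=cv2.imread(f'pics/{tag}.png').astype(int);d=np.load(f'pics/{tag}.npy')
    p=arm.camera_params(n);K=np.array(p['camera_matrix']);T=np.linalg.inv(p['extrinsics'])
    v,u=np.mgrid[:400,:640];P=(np.stack([(u-K[0,2])/K[0,0]*d,(v-K[1,2])/K[1,1]*d,d,np.ones_like(d)],-1)@T.T)[...,:3]
    m=(abs(P[...,0]-525)<120)&(abs(P[...,1]-290)<110)&(P[...,2]>180)
    br=m&(a[...,2]>a[...,0]*1.6)&(a[...,2]>35)
    q=P[br];print(tag,len(q),'min',np.percentile(q,2,axis=0).round(1),'max',np.percentile(q,98,axis=0).round(1))
    # top line/level: per y slice max z
    for y0 in range(230,340,12):
        s=q[(q[:,1]>=y0)&(q[:,1]<y0+12)]
        if len(s)>4: print(y0+6,'maxz',np.percentile(s[:,2],95).round(1),'x',s[:,0].min().round(1),s[:,0].max().round(1))
run(sys.argv[1],sys.argv[2])
E
python3 loc.py top c981_2; python3 loc.py scene c976_1
```

```text
c981_2 385 min [500.9 238.3 282.3] max [548.1 312.8 300.6]
236 maxz 290.4 x 500.5 543.9
248 maxz 293.4 x 500.2 543.5
260 maxz 294.3 x 500.4 546.8
272 maxz 299.2 x 502.5 546.4
284 maxz 299.7 x 504.8 548.5
296 maxz 299.7 x 504.7 549.1
308 maxz 300.0 x 505.1 548.8
c976_1 411 min [526.9 235.6 269.5] max [555.7 315.2 300.3]
236 maxz 294.9 x 535.1 552.3
248 maxz 296.3 x 533.0 555.1
260 maxz 295.7 x 534.9 555.0
272 maxz 299.3 x 526.0 555.9
284 maxz 300.1 x 518.7 556.3
296 maxz 300.2 x 523.3 557.3
308 maxz 299.8 x 526.0 556.7
320 maxz 299.4 x 531.9 557.1
```

```bash
python3 -m creep '[[[0,2,0],[0,0,0],-1],[[0,3,0],[0,0,0],-1],[[0,3,0],[0,0,0],-1],[[0,3,0],[0,0,0],-1],[[0,3,0],[0,0,0],-1],[[0,3,0],[0,0,0],-1],[[0,3,0],[0,0,0],-1],[[0,3,0],[0,0,0],-1],[[0,3,0],[0,0,0],-1],[[0,3,0],[0,0,0],-1],[[0,3,0],[0,0,0],-1],[[0,3,0],[0,0,0],-1]]'; python3 -m creep '[[[0,0,0],[0,0,0],-1],[[0,0,0],[0,0,0],-1],[[0,0,0],[0,0,0],-1],[[0,0,0],[0,0,0],-1],[[0,0,0],[0,0,0],-1],[[0,0,0],[0,0,0],-1],[[0,0,0],[0,0,0],-1],[[0,0,0],[0,0,0],-1]]'; python3 chk.py; ls -t pics|head -6
python3 - <<'E'
from h import *
d0=np.load('pics/t0.npy')
import glob
d=np.load(sorted(glob.glob('pics/c*_2.npy'),key=lambda f:int(f.split('c')[-1].split('_')[0]))[-1])
for u,v in((369,201),(431,241),(398,206)):print(world('top',d0,u,v).round(1),world('top',d,u,v).round(1),np.median(d[v-2:v+3,u-2:u+3])-np.median(d0[v-2:v+3,u-2:u+3]))
E
```

```text
clock: 10.87
position: [525.9, 276.8, 275.3]
ee_rot: [0.025, 0.707, -0.024, 0.706]
contact_force: [-0.6, -0.8, -1.9]
gripper_width: 52.6
clock: 11.53
position: [525.9, 276.8, 275.3]
ee_rot: [0.025, 0.707, -0.024, 0.706]
contact_force: [0.4, 0.3, -1.2]
gripper_width: 52.8
11.6833 [-0.045  0.494 -0.16  -1.587 -1.552  2.224] [525.87112988 276.80750511 275.30430505] [-0.15764462  0.37323366 -2.30840954] 52.43141986371161
[[-0.001  0.07   0.998]
 [ 0.002  0.998 -0.07 ]
 [-1.     0.002 -0.001]]
c1163_2.npy
c1163_2.png
c1158_1.npy
c1158_1.png
c1153_0.npy
c1153_0.png
[ 579.9 -160.4  175.4] [ 580.2 -160.6  173.8] -0.71069336
[ 466.8 -331.7  179.2] [ 467.  -332.4  176.6] -0.057128906
[ 573.9 -252.4  128.3] [ 573.2 -251.5  132.7] -0.89501953
```

```bash
python3 loc.py top c1163_2; python3 loc.py scene c1158_1; python3 - <<'E'
import cv2
a=cv2.imread('pics/c1158_1.png');cv2.imwrite('pics/e3.png',cv2.resize(a[40:250,150:480],None,fx=2.4,fy=2.4,interpolation=2))
E
```

```text
c1163_2 381 min [501.7 241.9 285.3] max [548.3 317.  303.2]
236 maxz 295.1 x 503.3 544.0
248 maxz 296.3 x 500.0 543.2
260 maxz 297.6 x 500.3 543.1
272 maxz 300.3 x 502.3 546.1
284 maxz 302.2 x 504.7 548.4
296 maxz 302.7 x 504.8 548.9
308 maxz 302.1 x 504.5 551.4
320 maxz 303.3 x 504.5 551.0
c1158_1 417 min [525.6 239.2 271.3] max [556.5 318.6 304.1]
236 maxz 297.8 x 532.9 550.0
248 maxz 299.9 x 536.3 551.9
260 maxz 299.5 x 537.8 553.9
272 maxz 301.6 x 525.6 556.3
284 maxz 304.4 x 520.7 556.5
296 maxz 302.9 x 524.4 557.1
308 maxz 302.9 x 523.7 558.6
320 maxz 303.8 x 524.0 558.0
```

View pics/e3.png

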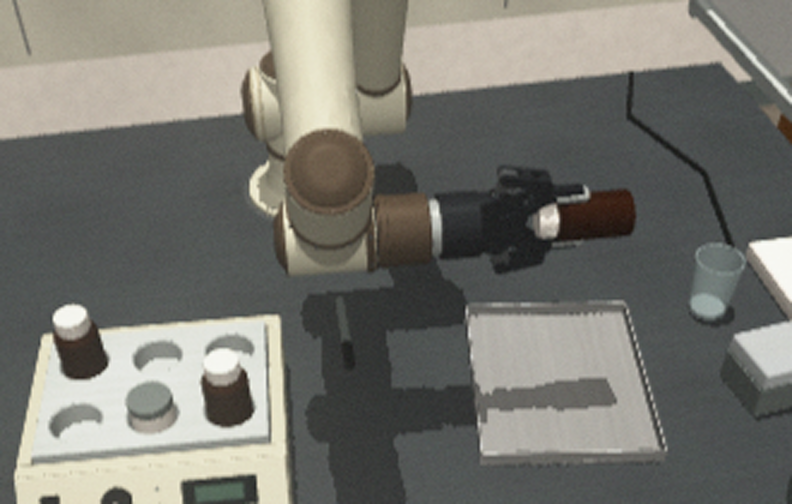

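```bash
python3 -c "
from bench import arm
print(arm.read_state()['joint_vel']);print(arm.job_done())"
```

```text
[-1.61859852e-03 -3.72445388e-06  1.86211913e-03  1.34253325e-04
 -1.59903464e-03 -1.97247922e-03]
the job is handed in; nothing more can be done
None
```

The filled bottle is held level on its side above the middle of the spill tray, and I handed the job in at about 11.7 s of the 72 s allowed.

- **Finding it:** I lifted the near-left bottle, at about (480, -155), by 10 mm and then 19 mm. It read about 2.15 N (219 g), which is inside the filled range. I did not lift the other two bottles, because that weight already ruled them out.
- **Final position:** From the images, the bottle's middle is at about (526, 268), against a measured tray centre of (525, 269). The bottle's axis is about 276 mm above the bench and its lowest side about 249 mm.
- **Level and steady:** The gripper is within about 0.1° of level and the top of the bottle shows flat to about 1–2 mm. The joints were still, and the force at the wrist is the bottle's weight alone (about 2.3 N).
- **Cap:** It faces back toward the gripper and can be seen between the fingers.
- **Other things:** The other two bottles' caps and the jar's lid moved less than 1 mm in depth compared with the first picture. In the last picture the marker, beaker, tip box and tray look undisturbed. I did not recheck the tube rack, timer and wash bottle in the last picture; they looked in place about 2 s earlier.

No check failed. The bottle first sat 3–4 mm short of the tray's centre, and I corrected that before handing in.

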